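Load the drill jig and index it to its first station

TASK

Get the blank ready for its first hole: lay the longer of the two loose wooden blocks flat between the locating pins of the sliding drill jig and swing the hinged leaf shut over it. Then push the carriage in under the rotary tool until its roller clicks into the first notch of the index bar, not on into the second. Leave the short offcut, the glue bottle and the tape roll where they are, and do not knock the drill stand or its chip guard.

Things in the scene. Friction and masses are not known exactly. Their poses are not given: they have to be found in the camera images.
- blank: Plain pale limewood block, 30 x 70 x 20 mm high, the longer of the two loose blocks beside the slide (to its left or right). Origin at the centre of its underside; own y along its 70 mm length, x across its 30 mm width. About 35 g.
- offcut: Bystander: shorter beech block, 25 x 50 x 25 mm high, on the other side of the slide. Origin at the centre of its underside. To be left where it is.
- glue: Bystander: white glue bottle, 43 mm across, 106 mm high, standing to the right of the drill stand. Origin at the centre of its underside. To be left where it is, upright.
- tape: Bystander: roll of blue tape, 60 mm across, 19 mm high, lying to the left of the drill stand. Origin at the centre of its underside. To be left where it is.
- nest (a point): Centre of the jig carriage's bed (100 x 70 mm), on its top face, 40 mm above the bench. x along the rail into the machine (away from the robot, within 9 degrees), y left. The blank goes here, its 70 mm along x, either way round. Two hinge posts, 8 mm thick (y), stand 28 mm above the bed at x = -44, y = +-28 mm.
- push_plate (a point): Middle of the outer, robot-side face of the steel push plate at the carriage's near end, 40 mm above the bench and 56 mm behind the nest centre; axes as nest. The plate is 60 mm wide (y) and reaches 18 mm above and below this point. The rail and its 34 mm wide stop block behind the plate are 24 mm high.
- carriage (a joint): Travel of the captive carriage along the rail into the machine, m: 0 at the near stop (starts 0 to 0.02), 0.160 in the first notch, 0.184 in the second, 0.192 at the far stop. Slides with about 2 N; the sprung roller pulls it into a notch from about 3 mm away and holds it there against about 8 N.
- leaf (a joint): Angle of the leaf, rad: 0 flat on a seated blank, 1.57 upright, 1.85 leaning fully back towards the robot (starts 1.70 to 1.85). Hinge axis along y, 44.5 mm behind the nest centre and 22.5 mm above the bed. It stays put when leaning open and falls shut by itself once pushed well past upright (below about 1.1).
- leaf_edge (a point): Middle of the free edge of the leaf, a 5 mm thick steel plate 44 mm wide with two dark bushings and a 22 mm wide lip at this edge, 107 mm from the hinge axis. Its x points from the hinge to this edge.
- drill_head: Fixed stand with the upright rotary tool, column, arm, collar and chip guard, one piece with the slide's base (120 mm wide). Origin on the bench below the nest centre at carriage travel 0, axes as nest. Bit tip at x = 177 mm, 78 mm above the bench; rotary tool up to 268 mm, column at x = 284 mm up to 320 mm.
- pins (a point): Same point and axes as nest. Six steel pins round it, 8 mm across, 12.5 mm high above the bed (tapered above 8 mm), leave a space of 73 x 33 mm (x, y): two along each long side at x = +-25 mm, one in the middle of each end. Fingers fit down beside the block between the side pins, tips 7 mm above the bed.
- guard (a point): Middle of the lower edge of the chip guard, a framed clear pane across the rail in front of the bit, 6 mm thick (x), 98 mm wide, from 87 to 201 mm above the bench. The shut carriage (69 mm high) passes under. In the first station the push plate is 3 mm short of the guard's front, so an upright gripper hits it: lean the tool 30 to 45 degrees back to the robot.
Things that resemble listed ones, but are neither listed nor needed, are in the scene too. Leave any red or yellow look-alike of the blank alone.

How it is judged:
On the way, in this order (a step that is already met when the one before it is completed fails the run):
1. the blank lies flat between the pins of the nest, the carriage still out in front of the guard (horizontal distance between blank and nest below 0.005 m and z of blank in the frame of nest below 0.003 m and angle between the y axis of blank and the x axis of nest, either way round below 0.1 rad and value of joint carriage below 0.08 m and contact force between the fingers and blank below 0.1 N), for 0.2 s.
2. the leaf is shut over the blank before the carriage goes under the guard (value of joint leaf below 0.05 rad and horizontal distance between blank and nest below 0.005 m and value of joint carriage below 0.1 m), for 0.2 s.
At the end, for the whole second after the job is handed in: The carriage rests in the first notch (travel 0.160 m, within 3 mm), the leaf is shut (under 0.05 rad), and the blank lies flat between the pins (centre within 5 mm of the nest, within 3 mm of the bed, lengthwise within 0.1 rad) (value of joint carriage between 0.157 and 0.163 m and velocity of joint carriage between -0.01 and 0.01 m/s and value of joint leaf below 0.05 rad and horizontal distance between blank and nest below 0.005 m and z of blank in the frame of nest below 0.003 m and angle between the y axis of blank and the x axis of nest, either way round below 0.1 rad); the robot touches nothing.
It fails at once if the drill stand, rotary tool or chip guard is knocked (over 10 N) (contact force between drill_head and anything else above 10 N).
It fails at once if the carriage is shoved on past the first station, into the second notch (value of joint carriage above 0.176 m).
It fails at once if the offcut is shifted more than 30 mm (distance of offcut from where it was at the start of the episode above 0.03 m).
It fails at once if the glue bottle is shifted more than 30 mm or tipped over (distance of glue from where it was at the start of the episode above 0.03 m or angle between glue's own z axis and vertical above 0.5 rad).
It fails at once if the tape roll is shifted more than 30 mm (distance of tape from where it was at the start of the episode above 0.03 m).
It also fails if it takes over 61 s, if anything falls off the work surface, if the arm or the gripper's body presses on something with over 40 N, if the wrist force passes 120 N, or if a joint passes its speed limit or range.

ROBOT

A 6-joint arm with a two-finger parallel gripper is mounted at the origin on a cart in front of the work surface, level with it; the furniture and walls round the work are solid. World frame = base frame: x ahead of the robot, y to its left, z up, the work surface at z = 0. Lengths are in m, angles in rad, forces in N, time in s.
With the tool pointing down it reaches from about 0.275 to 0.85 m from the base axis. Payload 19 kg.
Tool frame: the origin (TCP) lies midway between the tips of the shut fingers; the grasp point (between the pads) lies 19 mm behind it; z points along the fingers, y is the line along which they close (so a half turn about z gives the same grasp; the last joint's range is limited). The gripper opens to 85 mm and grips with 20 to 120 N. Pads are 22 mm wide; open, the fingers measure 114 mm over their backs; the gripper's body (76 mm by 85 mm) begins 54 mm behind the grasp point. The pads swing forward as they close: fully open they stand 13 mm farther back than shut.
Start: joints at [-1.285, 0.15, 1.437, -0, 1.554, -0.134], TCP at [0.234, -0.525, 0.231] pointing down, gripper open.
Joint ranges: [-2.8, 2.8], [-0.68, 2.1], [0.12, 2.68], [-1.39, 4.53], [0.16, 2.79], [-2.81, 2.81]. Speed limits (rad/s): [1.89, 1.89, 2.22, 3.01, 3.01, 3.01].

INTERFACE

Orientations are given as a unit quaternion [w, x, y, z].
In Python, from bench import robot gives the robot as it stands.
- The arm moves only by the tool move_arm, never from a script. Its argument "deltas" is a list of rows, each an object of numbers: "tx", "ty", "tz": the shift along the tool's x, y, z in m; "yaw": the turn about the tool's z in degrees. A call has 1 to 8 rows; each row is the pose to reach, as a shift and turn from the pose commanded when the call began, along the tool's axes at that moment; what a row does not reach only later rows make up. A row lasts 1/12 s, in which the tool goes at most 41.7 mm and 7.16 degrees, less where a joint would pass 70% of its speed; a pose out of reach is approached as far as the arm can. A call with a gripper value outside its range is refused whole. "hand" is the finger opening in m, from 0 to 0.0854, set as the call begins (left out, the last holds). The fingers move at their own pace and stop on an object; "newtons" is the grip in N (left out, the last holds). Time passes only in rows, so rows that repeat a pose let the fingers close. It gives the time, the measured TCP pose, the force, the opening and the grip force at its end, in the units of the state.
- robot.state(): the state, without advancing time (a new reading comes with each control period).
- robot.read_camera(name): name is "scene" or "top" or "wrist"; returns the picture (420x560x3 uint8, blue, green, red); there is no depth.
- robot.camera_params(name): a dict with "intrinsics" (3x3 intrinsics, pixels), "xyz" and "rotation" of the camera in the world. Camera axes: x right, y down, z forward; pixel columns grow to the right and rows downward; lengths in m; the calibration is good to about 2 mm. A picture is of the moment at which its call begins: read the wrist's pose just before it. camera_params takes no time and is no camera call; for the wrist camera it gives the pose at the moment of the call.
- robot.finish_job(): hands the job in; it is judged then, once.
The state is a dict: "clock": time; "joint_pos": joint angles; "qd": joint speeds; "tau": joint torques, N m; "position": TCP position; "ee_rot": TCP orientation; "force": force on the tool from outside, world axes, zero at the start; "ft_torque": the same for the moment, N m; "width": opening from 0.0 (shut) to 1.0 (fully open); "grasp_force": force on a finger pad.
Only numpy, scipy, OpenCV 4.12 (cv2) and the standard library are available. Lean on these libraries where they do the work, as an engineer would, in place of code of your own. Each camera call takes 0.05 s, during which the arm holds its last target. There are 200 camera calls.

## Working session

There is one attempt and no reset: what is moved stays moved. The work goes in short steps, Python scripts to look and compute and a tool call to move; the robot and the scene stay as the last step left them, time stands still between calls to the robot, and variables do not carry over. Pictures are saved under pics/ and viewed, at most 10 in all, crops included, and the job is handed in when it is done.

Besides the shell and the picture viewer there is one more tool, called after "Call:" as name([rows], argument=value, ...), one row to a line, values as JSON. move_arm: Moves the arm, as the interface text tells. Its arguments: {"type":"object","properties":{"deltas":{"type":"array","items":{"type":"object","properties":{"tx":{"type":"number"},"ty":{"type":"number"},"tz":{"type":"number"},"yaw":{"type":"number"}}}},"hand":{"type":"number"},"newtons":{"type":"number"}},"required":["deltas"]}

```bash
ls; mkdir -p pics
cat > h.py <<'E'
import numpy as np, cv2
from bench import robot
from scipy.spatial.transform import Rotation as R
def cam(n):
    p=robot.camera_params(n); return np.array(p["intrinsics"]),np.array(p["xyz"]),np.array(p["rotation"])
def ray(c,uv,z):
    K,t,r=c
    if r.shape!=(3,3): r=R.from_quat(r,scalar_first=True).as_matrix()
    d=r@np.linalg.solve(K,[uv[0],uv[1],1.]); return t+d*(z-t[2])/d[2]
def proj(c,P):
    K,t,r=c
    if r.shape!=(3,3): r=R.from_quat(r,scalar_first=True).as_matrix()
    q=K@(r.T@(np.array(P)-t)); return q[:2]/q[2]
E
python3 - <<'E'
from h import *
a=robot.read_camera("top");b=robot.read_camera("scene")
cv2.imwrite("pics/top.png",a);cv2.imwrite("pics/scene.png",b)
for n in("top","scene"):print(cam(n))
print(robot.state())
E
```

```text
pics
(array([[409.37089829,   0.        , 279.55830303],
       [  0.        , 409.37089829, 212.94078726],
       [  0.        ,   0.        ,   1.        ]]), array([0.31630443, 0.0401959 , 1.03694041]), array([-0.06154208,  0.71240003, -0.69519998,  0.07345579]))
(array([[531.57044486,   0.        , 272.57386377],
       [  0.        , 531.57044486, 212.13352154],
       [  0.        ,   0.        ,   1.        ]]), array([-0.06066904,  0.57240061,  1.0060246 ]), array([ 0.13926112, -0.36702874,  0.86035856, -0.32508368]))
{'clock': 0.1, 'joint_pos': array([-1.28498796e+00,  1.50971330e-01,  1.43797727e+00, -2.75990137e-05,
        1.55379321e+00, -1.34006268e-01]), 'qd': array([ 1.06469053e-03, -8.65422731e-05, -1.91864702e-03,  2.31664277e-03,
        4.21656769e-04, -5.88712746e-04]), 'tau': array([ 3.25786394e-03, -7.14383626e+01, -5.71797466e+01, -1.31824581e-04,
        7.13481350e-03, -2.58277836e-06]), 'position': array([ 0.2342709 , -0.52486343,  0.23071058]), 'ee_rot': array([-5.71877257e-04,  9.78050019e-01,  2.08369457e-01, -5.73268451e-05]), 'force': array([-0.48429562, -0.68087163, -0.53189053]), 'ft_torque': array([ 0.01239411, -0.02940164,  0.00667257]), 'grasp_force': 0.0, 'width': 1.0018334746865019}
```

View pics/top.png

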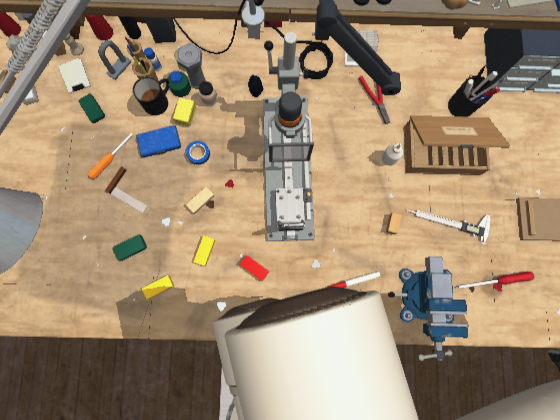

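View pics/scene.png

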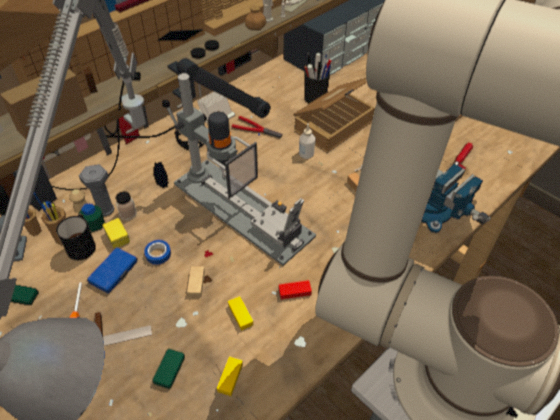

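The top view shows the pale blank at about (200,200), the offcut at (394,222), and the jig from (288,100) to (290,238) with its leaf open near (290,207). Enlarging the jig and the blank next.

Run:
```python
from h import *
a=cv2.imread("pics/top.png")[125:245,170:330]
cv2.imwrite("pics/c1.png",cv2.resize(a,None,fx=5,fy=5,interpolation=cv2.INTER_CUBIC))
c=cam("top")
for uv in [(200,200),(265,238),(314,238),(267,100),(290,238)]:print(uv,ray(c,uv,0.0))
```

```text
(200, 200) [0.54591964 0.231445   0.        ]
(265, 238) [0.45124511 0.06055929 0.        ]
(314, 238) [ 0.45438506 -0.06450196  0.        ]
(267, 100) [0.82963185 0.06622291 0.        ]
(290, 238) [ 0.45284532 -0.00317553  0.        ]
```

View pics/c1.png

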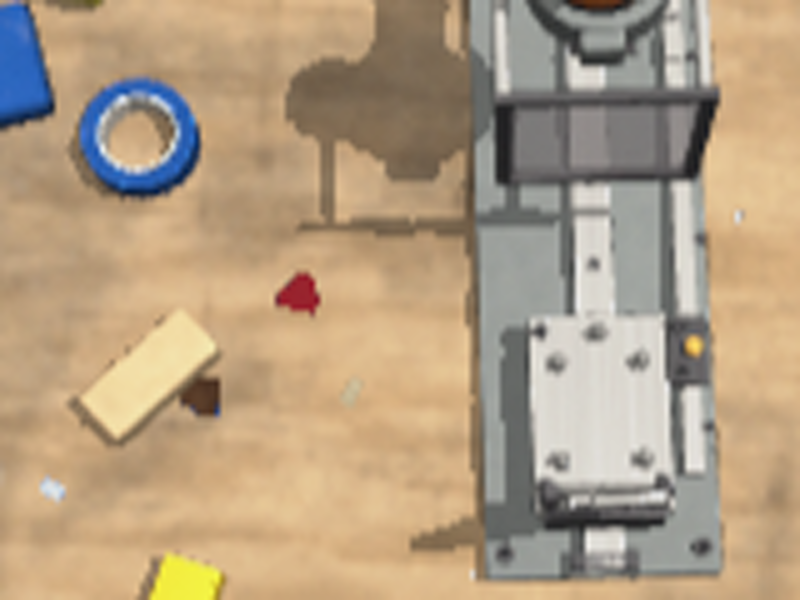

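The crop shows the blank's top-face corners at (182,308), (220,350), (118,443) and (78,400). The side pins are at (556,363), (638,360), (558,460) and (642,458), and the front end pin is at (596,332). The leaf leans back at y≈500.

Run:
```python
from h import *
c=cam("top")
f=lambda x,y,z:ray(c,(170+(x+.5)/5-.5,125+(y+.5)/5-.5),z)
b=np.array([f(*p,.02) for p in[(182,308),(220,350),(118,443),(78,400)]])
print("blank",b.mean(0),b); d=b[0]+b[1]-b[2]-b[3];print(np.degrees(np.arctan2(d[1],d[0])))
p=np.array([f(*q,.05) for q in[(556,363),(638,360),(558,460),(642,458)]])
print("nest",p.mean(0),p); d=p[0]+p[1]-p[2]-p[3];print(np.degrees(np.arctan2(d[1],d[0])))
d=p[0]+p[2]-p[1]-p[3];print("y dir",np.degrees(np.arctan2(d[1],d[0]))-90)
print("pin",f(596,332,.05))
e=f(480,578,0),f(718,574,0);d=e[0]-e[1];print("base",e,np.degrees(np.arctan2(d[1],d[0]))-90)
g=f(500,178,.087),f(690,178,.087);print("guard",g)
s=robot.state();m=R.from_quat(s["ee_rot"],scalar_first=True).as_matrix();print(m)
print("wristcam",m.T@(cam("wrist")[1]-s["position"]))
```

```text
blank [0.5425058  0.22897314 0.02      ] [[0.5779755  0.21463702 0.02      ]
 [0.55648397 0.19412118 0.02      ]
 [0.50698528 0.24280095 0.02      ]
 [0.52857846 0.2643334  0.02      ]]
-44.849093770893255
nest [0.52409221 0.00201785 0.05      ] [[ 0.54730389  0.02349476  0.05      ]
 [ 0.54992848 -0.01709265  0.05      ]
 [ 0.4985306   0.02143874  0.05      ]
 [ 0.50060588 -0.01976945  0.05      ]]
2.762195251138614
y dir 3.288528010047557
pin [0.56363375 0.00398263 0.05      ]
base (array([0.44564776, 0.05886748, 0.        ]), array([ 0.45073596, -0.06248063,  0.        ])) 2.4010425829685005
guard (array([0.62988752, 0.0532836 , 0.087     ]), array([ 0.63255397, -0.03890119,  0.087     ]))
[[ 9.13164332e-01  4.07591438e-01 -3.50460551e-04]
 [ 4.07591569e-01 -9.13163684e-01  1.09475880e-03]
 [ 1.26186464e-04 -1.14253945e-03 -9.99999339e-01]]
wristcam [ 0.07706844 -0.00046086 -0.14167068]
```

```bash
cat >> h.py <<'E'
def to(x,y,z,a):
    "deltas to a TCP position with the tool's y at world angle a (deg)"
    s=robot.state();m=R.from_quat(s["ee_rot"],scalar_first=True).as_matrix()
    now=np.degrees(np.arctan2(m[1,1],m[0,1]))
    print(round(s["clock"],2),"at",s["position"].round(4),"ang",round(now,2),"F",s["force"].round(1),"w",round(s["width"],3))
    print("delta",(m.T@(np.array([x,y,z])-s["position"])).round(4),"yaw",round(-(a-now),2))
E
sed -n 1,3p h.py
```

```text
import numpy as np, cv2
from bench import robot
from scipy.spatial.transform import Rotation as R
```

Call:
move_arm([
  {"tx": 0.589, "ty": -0.563, "tz": 0, "yaw": -111},
  {"tx": 0.589, "ty": -0.563, "tz": 0, "yaw": -111},
  {"tx": 0.589, "ty": -0.563, "tz": 0, "yaw": -111},
  {"tx": 0.589, "ty": -0.563, "tz": 0, "yaw": -111},
  {"tx": 0.589, "ty": -0.563, "tz": 0, "yaw": -111},
  {"tx": 0.589, "ty": -0.563, "tz": 0, "yaw": -111},
  {"tx": 0.589, "ty": -0.563, "tz": 0, "yaw": -111},
  {"tx": 0.589, "ty": -0.563, "tz": 0, "yaw": -111},
], hand=0.0854)

```text
clock: 0.77
position: [0.3605, -0.2145, 0.2312]
ee_rot: [-0.0, 0.757, 0.654, 0.0]
force: [1.2, -0.8, -0.0]
width: 1.0
grasp_force: 0.0
```

```bash
python3 -c "
from h import *
to(.5425,.229,.2,45.15)"
```

```text
0.77 at [ 0.3605 -0.2145  0.2312] ang -8.32 F [ 1.2 -0.8 -0. ] w 1.0
delta [0.4652 0.1158 0.0313] yaw -53.47
```

Call:
move_arm([
  {"tx": 0.465, "ty": 0.116, "yaw": -53.5},
  {"tx": 0.465, "ty": 0.116, "yaw": -53.5},
  {"tx": 0.465, "ty": 0.116, "yaw": -53.5},
  {"tx": 0.465, "ty": 0.116, "yaw": -53.5},
  {"tx": 0.465, "ty": 0.116, "yaw": -53.5},
  {"tx": 0.465, "ty": 0.116, "yaw": -53.5},
  {"tx": 0.465, "ty": 0.116, "yaw": -53.5},
  {"tx": 0.465, "ty": 0.116, "yaw": -53.5},
])

```text
invalid input at $.deltas[0]: expected keys tx, ty, tz, yaw
```

```bash
python3 -c "
from h import *
to(.5425,.229,.15,45.15)"
```

```text
0.77 at [ 0.3605 -0.2145  0.2312] ang -8.32 F [ 1.2 -0.8 -0. ] w 1.0
delta [0.4652 0.1158 0.0813] yaw -53.47
```

Call:
move_arm([
  {"tx": 0.465, "ty": 0.116, "tz": 0, "yaw": -53.5},
  {"tx": 0.465, "ty": 0.116, "tz": 0, "yaw": -53.5},
  {"tx": 0.465, "ty": 0.116, "tz": 0, "yaw": -53.5},
  {"tx": 0.465, "ty": 0.116, "tz": 0, "yaw": -53.5},
  {"tx": 0.465, "ty": 0.116, "tz": 0, "yaw": -53.5},
  {"tx": 0.465, "ty": 0.116, "tz": 0, "yaw": -53.5},
  {"tx": 0.465, "ty": 0.116, "tz": 0, "yaw": -53.5},
  {"tx": 0.465, "ty": 0.116, "tz": 0, "yaw": -53.5},
])

```text
clock: 1.43
position: [0.4891, 0.0934, 0.2313]
ee_rot: [0.0, 0.38, 0.925, 0.0]
force: [1.1, -1.7, 0.0]
width: 0.999
grasp_force: 0.0
```

```bash
python3 -c "
from h import *
to(.5425,.229,.15,45.15)"
```

```text
1.43 at [0.4891 0.0934 0.2313] ang 45.3 F [ 1.1 -1.7  0. ] w 0.999
delta [0.0574 0.134  0.0813] yaw 0.15
```

Call:
move_arm([
  {"tx": 0.057, "ty": 0.134, "tz": 0.081, "yaw": 0},
  {"tx": 0.057, "ty": 0.134, "tz": 0.081, "yaw": 0},
  {"tx": 0.057, "ty": 0.134, "tz": 0.081, "yaw": 0},
  {"tx": 0.057, "ty": 0.134, "tz": 0.081, "yaw": 0},
  {"tx": 0.057, "ty": 0.134, "tz": 0.081, "yaw": 0},
  {"tx": 0.057, "ty": 0.134, "tz": 0.081, "yaw": 0},
], hand=0.06)

```text
clock: 1.93
position: [0.543, 0.2272, 0.1482]
ee_rot: [-0.002, 0.383, 0.924, -0.001]
force: [-0.4, -0.3, 0.1]
width: 0.702
grasp_force: 0.0
```

Run:
```python
from h import *
c=cam("wrist");print(c)
a=robot.read_camera("wrist");cv2.imwrite("pics/w1.png",a)
to(.5425,.229,.006,45.15)
```

```text
(array([[305.42463681,   0.        , 280.81409809],
       [  0.        , 305.42463681, 210.23907496],
       [  0.        ,   0.        ,   1.        ]]), array([0.48969692, 0.28211843, 0.28996406]), array([0.13989519, 0.91319906, 0.37859372, 0.05624598]))
1.98 at [0.5433 0.2262 0.1496] ang 44.91 F [ 0.3 -0.7 -0.2] w 0.702
delta [0.0025 0.0016 0.1436] yaw -0.24
```

View pics/w1.png

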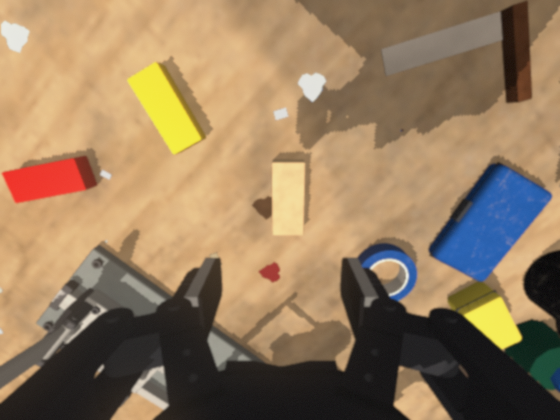

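The wrist view shows the blank's top face with corners at about (274,164), (305,164), (303,235) and (273,235). A small flat chip lies to its left at (262,207).

Run:
```python
from h import *
c=cam("wrist")
b=np.array([ray(c,p,.02) for p in[(274,164),(305,164),(303,235),(273,235)]])
d=b[0]+b[1]-b[2]-b[3];x,y,_=b.mean(0);print(x,y,np.degrees(np.arctan2(d[1],d[0])),np.linalg.norm(d)/2,[ray(c,p,0) for p in[(254,207),(272,207)]])
to(x,y,.006,45.15)
```

```text
0.5482770350827884 0.23223924695817932 134.2177617502939 0.06785860254687384 [array([0.53269147, 0.19966941, 0.        ]), array([0.54538144, 0.21234459, 0.        ])]
1.98 at [0.5433 0.2262 0.1496] ang 44.91 F [ 0.3 -0.7 -0.2] w 0.702
delta [0.0007 0.008  0.1436] yaw -0.24
```

Call:
move_arm([
  {"tx": 0.0015, "ty": 0.005, "tz": 0.04, "yaw": 0},
  {"tx": 0.0015, "ty": 0.005, "tz": 0.08, "yaw": 0},
  {"tx": 0.0015, "ty": 0.005, "tz": 0.115, "yaw": 0},
  {"tx": 0.0015, "ty": 0.005, "tz": 0.135, "yaw": 0},
  {"tx": 0.0015, "ty": 0.005, "tz": 0.1436, "yaw": 0},
  {"tx": 0.0015, "ty": 0.005, "tz": 0.1436, "yaw": 0},
])

```text
clock: 2.48
position: [0.5458, 0.2295, 0.0061]
ee_rot: [-0.001, 0.384, 0.923, -0.001]
force: [0.4, 0.6, 0.9]
width: 0.704
grasp_force: 0.0
```

Call:
move_arm([
  {"tx": 0, "ty": 0, "tz": 0, "yaw": 0},
  {"tx": 0, "ty": 0, "tz": 0, "yaw": 0},
  {"tx": 0, "ty": 0, "tz": 0, "yaw": 0},
  {"tx": 0, "ty": 0, "tz": 0, "yaw": 0},
  {"tx": 0, "ty": 0, "tz": 0, "yaw": 0},
  {"tx": 0, "ty": 0, "tz": 0, "yaw": 0},
], hand=0.02, newtons=40)

```text
clock: 2.98
position: [0.5474, 0.2307, 0.0091]
ee_rot: [0.001, 0.384, 0.923, 0.001]
force: [-2.1, -2.5, 9.2]
width: 0.332
grasp_force: 39.8
```

Call:
move_arm([
  {"tx": 0, "ty": 0, "tz": -0.04, "yaw": 0},
  {"tx": 0, "ty": 0, "tz": -0.08, "yaw": 0},
  {"tx": 0, "ty": 0, "tz": -0.12, "yaw": 0},
  {"tx": 0, "ty": 0, "tz": -0.16, "yaw": 0},
  {"tx": 0, "ty": 0, "tz": -0.174, "yaw": 0},
  {"tx": 0, "ty": 0, "tz": -0.174, "yaw": 0},
])

```text
clock: 3.48
position: [0.5478, 0.2311, 0.1871]
ee_rot: [0.004, 0.384, 0.923, 0.003]
force: [0.1, 0.0, -1.1]
width: 0.339
grasp_force: 40.1
```

```bash
python3 -c "
from h import *
to(.524,.002,.18,92.8)"
```

```text
3.48 at [0.5478 0.2311 0.1871] ang 44.86 F [ 0.1  0.  -1.1] w 0.339
delta [-0.1456 -0.1785  0.0064] yaw -47.94
```

Call:
move_arm([
  {"tx": -0.1456, "ty": -0.1785, "tz": 0, "yaw": -48},
  {"tx": -0.1456, "ty": -0.1785, "tz": 0, "yaw": -48},
  {"tx": -0.1456, "ty": -0.1785, "tz": 0, "yaw": -48},
  {"tx": -0.1456, "ty": -0.1785, "tz": 0, "yaw": -48},
  {"tx": -0.1456, "ty": -0.1785, "tz": 0, "yaw": -48},
  {"tx": -0.1456, "ty": -0.1785, "tz": 0, "yaw": -48},
  {"tx": -0.1456, "ty": -0.1785, "tz": 0, "yaw": -48},
  {"tx": -0.1456, "ty": -0.1785, "tz": 0, "yaw": -48},
])

```text
clock: 4.15
position: [0.5219, -0.0013, 0.1812]
ee_rot: [0.0, -0.027, 1.0, -0.0]
force: [-0.6, 0.4, 0.1]
width: 0.337
grasp_force: 40.2
```

Call:
move_arm([
  {"tx": 0, "ty": 0, "tz": 0, "yaw": 0},
  {"tx": 0, "ty": 0, "tz": 0, "yaw": 0},
  {"tx": 0, "ty": 0, "tz": 0, "yaw": 0},
])

```text
clock: 4.4
position: [0.5223, 0.0019, 0.1809]
ee_rot: [0.0, -0.024, 1.0, 0.0]
force: [0.3, 0.0, -1.1]
width: 0.337
grasp_force: 40.2
```

Run:
```python
from h import *
c=cam("wrist");print(c[1],c[2])
a=robot.read_camera("wrist");cv2.imwrite("pics/w2.png",a)
to(.524,.002,.18,92.8)
cv2.imwrite("pics/w2b.png",cv2.resize(a[160:420,110:450],None,fx=2.3,fy=2.3,interpolation=cv2.INTER_CUBIC))
```

```text
[ 0.44604472 -0.00115436  0.32246737] [0.1047753  0.68181904 0.71559852 0.10983484]
4.45 at [0.5223 0.002  0.1808] ang 92.78 F [ 0.9 -0.4 -0.7] w 0.337
delta [-0.0017 -0.0001  0.0008] yaw -0.02
```

View pics/w2b.png

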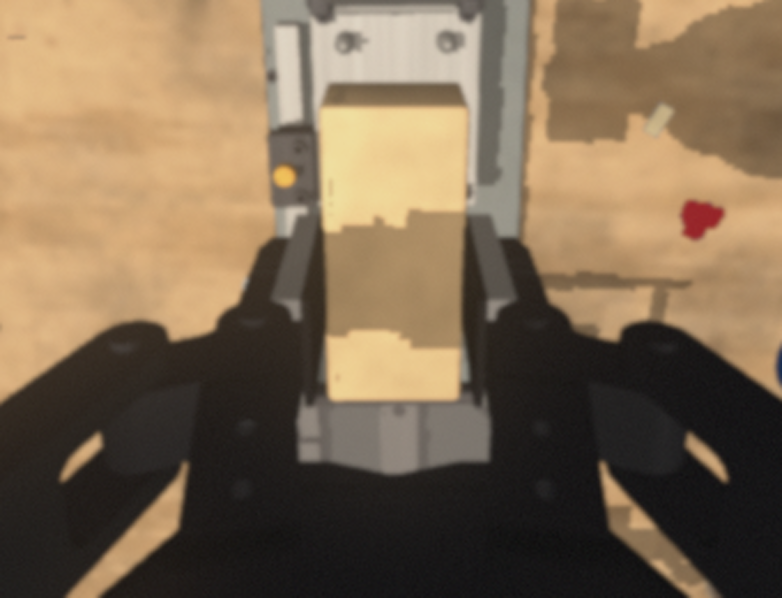

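The enlarged wrist view shows the held blank's top face with corners (321,107), (467,107), (460,402) and (327,402). The two robot-side pins are at (345,42) and (447,42).

Run:
```python
from h import *
c=cam("wrist");f=lambda x,y,z:ray(c,(110+(x+.5)/2.3-.5,160+(y+.5)/2.3-.5),z)
s=robot.state();m=R.from_quat(s["ee_rot"],scalar_first=True).as_matrix();z=s["position"][2]+.011
b=np.array([f(*p,z) for p in[(321,107),(467,107),(460,402),(327,402)]])
print("block",b.mean(0),(m.T@(b.mean(0)-s["position"])).round(4));d=b[0]+b[1]-b[2]-b[3];print(np.degrees(np.arctan2(-d[1],-d[0])),np.linalg.norm(d)/2,np.linalg.norm(b[0]-b[1]),np.linalg.norm(b[2]-b[3]))
for zz in(.045,.05):
  p=np.array([f(345,42,zz),f(447,42,zz)]);e=p[1]-p[0]
  print("pins",p,"mid",p.mean(0),np.linalg.norm(e),np.degrees(np.arctan2(e[1],e[0]))-90,"nest",p.mean(0)+.025*np.array([np.cos(.05),np.sin(.05),0]))
```

```text
block [0.51960445 0.00251434 0.19180111] [ 0.0027  0.0006 -0.011 ]
2.723210876619506 0.0688325839122393 0.028340117854927994 0.029725830001428245
pins [[ 0.50303265 -0.01783208  0.045     ]
 [ 0.50103154  0.02298683  0.045     ]] mid [0.5020321  0.00257737 0.045     ] 0.040867935126273715 2.806628902922668 nest [0.52700085 0.00382685 0.045     ]
pins [[ 0.50200614 -0.01753066  0.05      ]
 [ 0.5000411   0.02255256  0.05      ]] mid [0.50102362 0.00251095 0.05      ] 0.04013135204800519 2.806628902922668 nest [0.52599237 0.00376043 0.05      ]
```

Call:
move_arm([
  {"tx": -0.0064, "ty": 0.0008, "tz": 0.035, "yaw": 0},
  {"tx": -0.0064, "ty": 0.0008, "tz": 0.07, "yaw": 0},
  {"tx": -0.0064, "ty": 0.0008, "tz": 0.1, "yaw": 0},
  {"tx": -0.0064, "ty": 0.0008, "tz": 0.113, "yaw": 0},
  {"tx": -0.0064, "ty": 0.0008, "tz": 0.113, "yaw": 0},
  {"tx": -0.0064, "ty": 0.0008, "tz": 0.113, "yaw": 0},
])

```text
clock: 4.95
position: [0.5286, 0.0031, 0.0678]
ee_rot: [-0.0, -0.025, 1.0, 0.0]
force: [1.1, 0.2, 0.2]
width: 0.337
grasp_force: 40.2
```

Run:
```python
from h import *
c=cam("wrist");print(c[1],c[2])
a=robot.read_camera("wrist")
to(.5287,.003,.049,92.8)
cv2.imwrite("pics/w3b.png",cv2.resize(a[100:350,160:400],None,fx=3,fy=2.4*1.25/1.25,interpolation=cv2.INTER_CUBIC))
cv2.imwrite("pics/w3.png",a)
```

```text
[ 4.52534005e-01 -1.53573180e-04  2.09471888e-01] [0.10425477 0.68128964 0.71621731 0.10958167]
5.0 at [0.5292 0.0029 0.0688] ang 92.84 F [ 0.2 -0.9  0.1] w 0.338
delta [0.0005 0.0001 0.0198] yaw 0.04
```

View pics/w3b.png

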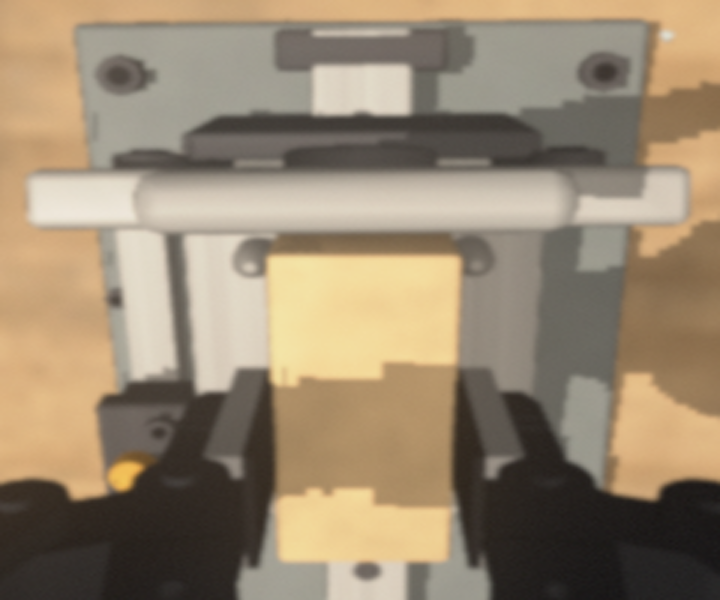

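This view shows the near side pins at (251,257) and (476,257). The block's top face has corners (267,255), (461,255), (447,562) and (279,562), and is centred laterally between the pins.

Run:
```python
from h import *
c=cam("wrist");f=lambda x,y,z:ray(c,(160+(x+.5)/3-.5,100+(y+.5)/2.4-.5),z)
s=robot.state();m=R.from_quat(s["ee_rot"],scalar_first=True).as_matrix();z=s["position"][2]+.011
b=np.array([f(*p,z) for p in[(267,255),(461,255),(447,562),(279,562)]])
print("block",b.mean(0),(m.T@(b.mean(0)-s["position"])).round(4));d=b[0]+b[1]-b[2]-b[3];print(np.degrees(np.arctan2(-d[1],-d[0])),np.linalg.norm(d)/2)
print(np.linalg.norm(b[0]-b[1]),"near edge",(b[0]+b[1])/2,"far",(b[2]+b[3])/2)
for zz in(.047,.051):
  p=np.array([f(251,257,zz),f(476,257,zz)]);e=p[1]-p[0]
  print("pins mid",p.mean(0),np.linalg.norm(e),np.degrees(np.arctan2(e[1],e[0]))-90,"nest",p.mean(0)+.025*np.array([np.cos(.049),np.sin(.049),0]))
# push plate top edge (z .058), base near edge z=?
print("plate top",f(190,132,.058),f(540,132,.058))
```

```text
block [0.5262442  0.00334609 0.07975973] [ 0.0029  0.0006 -0.011 ]
2.7349948610104065 0.06860692646187502
0.028855161214152672 near edge [0.49197981 0.00170925 0.07975973] far [0.56050859 0.00498294 0.07975973]
pins mid [0.50228518 0.00214049 0.047     ] 0.04189980197740311 2.8740057807254544 nest [0.52725517 0.003365   0.047     ]
pins mid [0.50107472 0.00208112 0.051     ] 0.040873534929756705 2.874005780725497 nest [0.52604471 0.00330563 0.051     ]
plate top [ 0.47351077 -0.02793539  0.058     ] [0.47062172 0.0296879  0.058     ]
```

Call:
move_arm([
  {"tx": 0, "ty": 0, "tz": 0.006, "yaw": 0},
  {"tx": 0, "ty": 0, "tz": 0.011, "yaw": 0},
  {"tx": 0, "ty": 0, "tz": 0.015, "yaw": 0},
  {"tx": 0, "ty": 0, "tz": 0.018, "yaw": 0},
  {"tx": 0, "ty": 0, "tz": 0.0195, "yaw": 0},
  {"tx": 0, "ty": 0, "tz": 0.0195, "yaw": 0},
])

```text
clock: 5.5
position: [0.5294, 0.0026, 0.0491]
ee_rot: [0.001, -0.025, 1.0, 0.0]
force: [1.1, 1.0, 9.8]
width: 0.335
grasp_force: 41.2
```

```bash
python3 -c "
from h import *
to(.5292,.003,.048,92.84)"
```

```text
5.5 at [0.5294 0.0026 0.0491] ang 92.84 F [1.1 1.  9.8] w 0.335
delta [0.0002 0.0004 0.0011] yaw 0.0
```

Call:
move_arm([
  {"tx": 0, "ty": 0, "tz": 0, "yaw": 0},
  {"tx": 0, "ty": 0, "tz": 0, "yaw": 0},
  {"tx": 0, "ty": 0, "tz": 0, "yaw": 0},
  {"tx": 0, "ty": 0, "tz": -0.01, "yaw": 0},
  {"tx": 0, "ty": 0, "tz": -0.04, "yaw": 0},
  {"tx": 0, "ty": 0, "tz": -0.08, "yaw": 0},
  {"tx": 0, "ty": 0, "tz": -0.12, "yaw": 0},
  {"tx": 0, "ty": 0, "tz": -0.16, "yaw": 0},
], hand=0.055)

```text
clock: 6.17
position: [0.5281, 0.0027, 0.2108]
ee_rot: [0.0, -0.025, 1.0, 0.0]
force: [1.1, 0.2, 0.2]
width: 0.647
grasp_force: 0.0
```

Run:
```python
from h import *
c=cam("wrist");print(c[1],c[2])
a=robot.read_camera("wrist")
to(.43,.002,.2,92.84)
cv2.imwrite("pics/w4.png",a)
```

```text
[ 0.45189333 -0.00051684  0.35242731] [0.10461157 0.68118444 0.71622586 0.10983938]
6.22 at [0.5304 0.0024 0.2191] ang 92.85 F [-1.6 -0.9 10.9] w 0.647
delta [0.1005 0.0046 0.0181] yaw 0.01
```

View pics/w4.png

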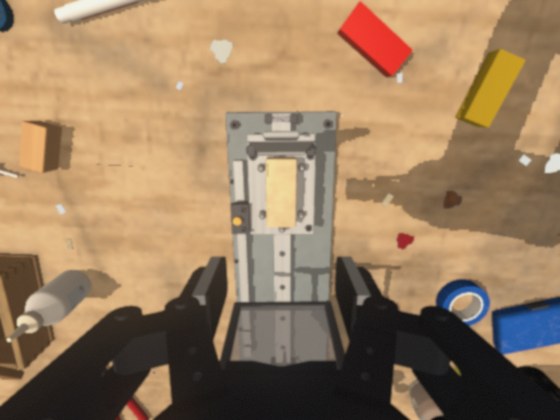

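The picture shows the blank seated between the pins at (281,193), with the leaf still open behind it. Now I'll shut the fingers and go behind the leaf.

Call:
move_arm([
  {"tx": 0.04, "ty": 0.001, "tz": 0, "yaw": 0},
  {"tx": 0.08, "ty": 0.001, "tz": 0, "yaw": 0},
  {"tx": 0.12, "ty": 0.001, "tz": 0, "yaw": 0},
  {"tx": 0.135, "ty": 0.001, "tz": 0, "yaw": 0},
  {"tx": 0.135, "ty": 0.001, "tz": 0.04, "yaw": 0},
  {"tx": 0.135, "ty": 0.001, "tz": 0.075, "yaw": 0},
  {"tx": 0.135, "ty": 0.001, "tz": 0.075, "yaw": 0},
], hand=0, newtons=20)

```text
clock: 6.8
position: [0.391, -0.0026, 0.1289]
ee_rot: [-0.003, -0.025, 1.0, 0.001]
force: [-0.7, 0.3, -2.1]
width: 0.001
grasp_force: 0.0
```

```bash
python3 -c "
from h import *
to(.52,.003,.14,92.84)"
```

```text
6.8 at [ 0.391  -0.0026  0.1289] ang 92.83 F [-0.7  0.3 -2.1] w 0.001
delta [-0.129  -0.0007 -0.0118] yaw -0.01
```

Call:
move_arm([
  {"tx": -0.03, "ty": 0, "tz": -0.003, "yaw": 0},
  {"tx": -0.045, "ty": 0, "tz": -0.003, "yaw": 0},
  {"tx": -0.06, "ty": 0, "tz": -0.003, "yaw": 0},
  {"tx": -0.075, "ty": 0, "tz": -0.003, "yaw": 0},
  {"tx": -0.09, "ty": 0, "tz": -0.003, "yaw": 0},
  {"tx": -0.105, "ty": 0, "tz": -0.003, "yaw": 0},
  {"tx": -0.12, "ty": 0, "tz": -0.003, "yaw": 0},
  {"tx": -0.13, "ty": 0, "tz": -0.003, "yaw": 0},
])

```text
clock: 7.47
position: [0.5253, 0.0034, 0.1381]
ee_rot: [0.0, -0.025, 1.0, -0.0]
force: [0.1, -0.2, 0.0]
width: 0.004
grasp_force: 0.0
```

Call:
move_arm([
  {"tx": 0, "ty": 0, "tz": 0, "yaw": 0},
  {"tx": 0, "ty": 0, "tz": 0, "yaw": 0},
  {"tx": 0, "ty": 0, "tz": 0, "yaw": 0},
  {"tx": 0, "ty": 0, "tz": 0, "yaw": 0},
])

```text
clock: 7.8
position: [0.5232, 0.0033, 0.1367]
ee_rot: [0.0, -0.025, 1.0, 0.0]
force: [0.4, -0.0, 0.3]
width: 0.005
grasp_force: 0.0
```

Run:
```python
from h import *
c=cam("wrist");print(c[1],c[2])
a=robot.read_camera("wrist");b=robot.read_camera("top")
to(.43,-.002,.14,2.84)
cv2.imwrite("pics/w5.png",a);cv2.imwrite("pics/t5.png",b)
a=cv2.resize(a,None,fx=.7,fy=.7);b=cv2.resize(b[110:245,240:340],None,fx=3.6,fy=4.0)[:a.shape[0]+250]
o=np.zeros((540,800,3),np.uint8);o[:a.shape[0],:a.shape[1]]=a;o[:540,440:800]=b[:540];cv2.imwrite("pics/m5.png",o)
```

```text
[4.46914969e-01 1.60755712e-04 2.78265009e-01] [0.10462897 0.68118524 0.71622229 0.10984119]
7.9 at [0.5233 0.0033 0.1365] ang 92.84 F [-0.2 -0.6  0.1] w -0.002
delta [ 0.0934 -0.0007 -0.0035] yaw 90.0
```

View pics/m5.png

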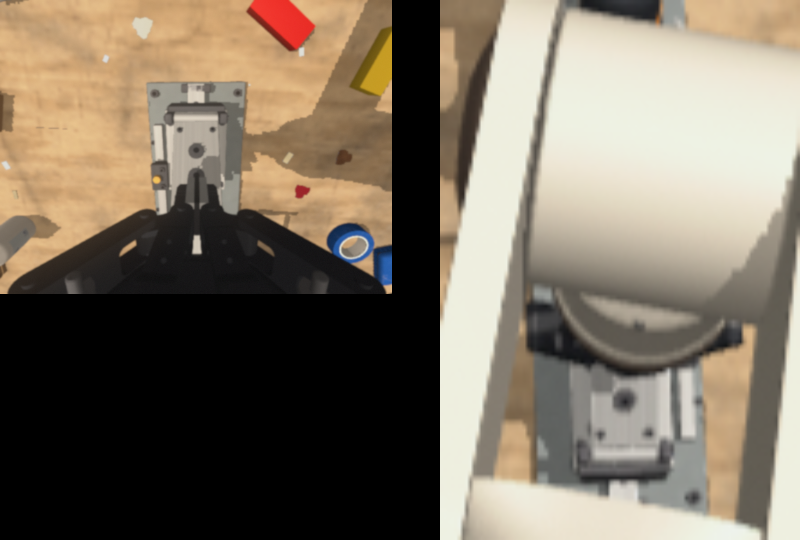

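The left half of the montage shows the leaf lying flat over the blank. The gripper is clear of it. The moves have no tilt axis, so I'll back off and check how the controller treats the limit of reach.

Call:
move_arm([
  {"tx": 0.0, "ty": 0, "tz": -0.04, "yaw": 0},
  {"tx": 0.0, "ty": 0, "tz": -0.08, "yaw": 0},
  {"tx": 0.04, "ty": 0, "tz": -0.1, "yaw": 0},
  {"tx": 0.08, "ty": 0, "tz": -0.1, "yaw": 0},
  {"tx": 0.12, "ty": 0, "tz": -0.1, "yaw": 0},
  {"tx": 0.16, "ty": 0, "tz": -0.1, "yaw": 0},
  {"tx": 0.2, "ty": 0, "tz": -0.1, "yaw": 0},
  {"tx": 0.23, "ty": 0, "tz": -0.1, "yaw": 0},
])

```text
clock: 8.57
position: [0.2911, -0.0077, 0.2359]
ee_rot: [0.0, -0.025, 1.0, -0.0]
force: [1.1, 0.1, 0.6]
width: 0.0
grasp_force: 0.0
```

Call:
move_arm([
  {"tx": 0.02, "ty": 0, "tz": 0, "yaw": 0},
  {"tx": 0.04, "ty": 0, "tz": 0, "yaw": 0},
  {"tx": 0.06, "ty": 0, "tz": 0, "yaw": 0},
  {"tx": 0.08, "ty": 0, "tz": 0, "yaw": 0},
])

```text
clock: 8.9
position: [0.2147, -0.0119, 0.236]
ee_rot: [-0.002, -0.025, 1.0, 0.001]
force: [-73.4, 25.7, 29.0]
width: 0.0
grasp_force: 0.0
```

```bash
python3 -c "
from h import *
print(robot.state()['ee_rot'],robot.state()['joint_pos'])
to(.43,.002,.2,2.84)"
```

```text
[-1.74593269e-03 -2.52340555e-02  9.99679891e-01  5.56369339e-04] [-4.19583248e-01 -6.83271837e-01  2.05911887e+00 -5.08061484e-04
  1.76937647e+00 -2.04095245e+00]
8.9 at [ 0.2147 -0.0119  0.236 ] ang 92.89 F [-73.4  25.7  29. ] w 0.0
delta [-0.2158  0.003   0.0353] yaw 90.05
```

Call:
move_arm([
  {"tx": -0.02, "ty": 0, "tz": 0, "yaw": 0},
  {"tx": -0.04, "ty": 0, "tz": 0, "yaw": 0},
  {"tx": -0.07, "ty": 0, "tz": 0, "yaw": 0},
  {"tx": -0.1, "ty": 0, "tz": 0, "yaw": 0},
  {"tx": -0.13, "ty": 0, "tz": 0, "yaw": 0},
  {"tx": -0.16, "ty": 0, "tz": 0, "yaw": 0},
  {"tx": -0.18, "ty": 0, "tz": 0, "yaw": 0},
  {"tx": -0.18, "ty": 0, "tz": 0, "yaw": 0},
], hand=0.0854)

```text
clock: 9.57
position: [0.3978, -0.003, 0.2354]
ee_rot: [-0.001, -0.025, 1.0, 0.0]
force: [0.0, 0.4, -0.5]
width: 0.998
grasp_force: 0.0
```

```bash
python3 -c "
from h import *
print(robot.state()['ee_rot'],robot.state()['joint_pos'])
to(.43,.002,.2,2.84)"
```

```text
[-1.33708273e-03 -2.51313669e-02  9.99683209e-01  3.29467251e-04] [-2.01906186e-01 -2.29395801e-01  1.79481632e+00  4.00850272e-05
  1.57892600e+00 -1.82297032e+00]
9.57 at [ 0.3978 -0.003   0.2354] ang 92.88 F [ 0.   0.4 -0.5] w 0.998
delta [-0.0325  0.0034  0.0353] yaw 90.04
```

Call:
move_arm([
  {"tx": -0.04, "ty": 0.1, "tz": 0, "yaw": 54},
  {"tx": -0.04, "ty": 0.1, "tz": 0, "yaw": 54},
  {"tx": -0.04, "ty": 0.1, "tz": 0, "yaw": 54},
  {"tx": -0.04, "ty": 0.1, "tz": 0, "yaw": 54},
  {"tx": -0.04, "ty": 0.1, "tz": 0, "yaw": 54},
  {"tx": -0.04, "ty": 0.1, "tz": 0, "yaw": 54},
  {"tx": -0.04, "ty": 0.1, "tz": 0, "yaw": 54},
  {"tx": -0.04, "ty": 0.1, "tz": 0, "yaw": 54},
])

```text
clock: 10.23
position: [0.4299, 0.0986, 0.2362]
ee_rot: [-0.001, 0.424, 0.906, -0.0]
force: [-0.2, -0.4, -0.1]
width: 1.004
grasp_force: 0.0
```

Run:
```python
from h import *
s=robot.state();m=R.from_quat(s["ee_rot"],scalar_first=True).as_matrix();P=s["position"];c=cam("scene");print(P,s["ee_rot"])
a=robot.read_camera("scene");cv2.imwrite("pics/s6.png",a);b=robot.read_camera("wrist");cv2.imwrite("pics/w6.png",b)
q=[proj(c,P+m@np.array(v)) for v in[(0,0,0),(0,.08,-.05),(0,-.08,-.05),(0,0,-.15)]];print(np.round(q,1))
u,v=np.mean(q,0);u0=int(np.clip(u-80,0,400));v0=int(np.clip(v-75,0,270));print(u0,v0)
o=cv2.resize(a[v0:v0+150,u0:u0+160],(640,600),interpolation=cv2.INTER_CUBIC)
cv2.imwrite("pics/m6.png",o)
```

```text
[0.42992363 0.09861676 0.23621552] [-6.84850398e-04  4.24103970e-01  9.05613214e-01 -2.43681541e-04]
[[274.4 211. ]
 [232.  189.8]
 [317.3 196.7]
 [274.4 153.3]]
194 112
```

View pics/m6.png

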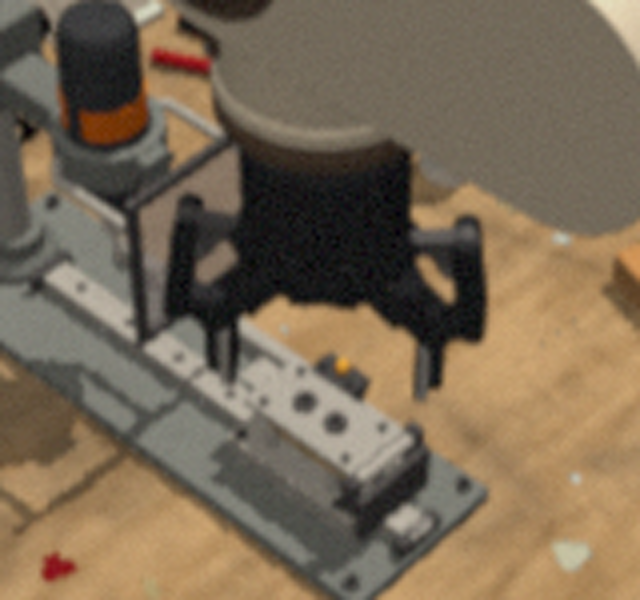

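The enlarged scene view shows the leaf flat. The open gripper's finger tips are at (225,385) and (428,398), and the outer knuckle bars run (165,305)–(180,200) and (485,335)–(485,225).

Run:
```python
from h import *
P=np.array([.42992363,.09861676,.23621552]);m=R.from_quat([-6.8e-4,.42410397,.90561321,-2.4e-4],scalar_first=True).as_matrix()
K,t,r=cam("scene");r=R.from_quat(r,scalar_first=True).as_matrix()
for n,(x,y) in dict(tipL=(228,385),tipR=(425,398),backL=(207,365),backR=(443,375),lowkL=(165,312),lowkR=(483,338),midL=(170,260),midR=(487,270),topL=(178,200),topR=(484,222),wallL=(207,330),wallR=(443,340)).items():
  d=r@np.linalg.solve(K,[194+(x+.5)/4-.5,112+(y+.5)/4-.5,1]);o=[]
  for X in(0.,.011):
    s=-(m[:,0]@(t-P)-X)/(m[:,0]@d);o.append((m.T@(t+s*d-P))[1:].round(4)*1000)
  print(n,*o)
```

```text
tipL [46.3 -3.5] [ 44.3 -15.9]
tipR [-49.2  -5.9] [-49.6 -18.2]
backL [ 56.  -16.7] [ 53.9 -28.9]
backR [-57.1 -23.3] [-57.4 -35.3]
lowkL [ 74.5 -51.2] [ 72.1 -62.8]
lowkR [-74.5 -50.9] [-74.5 -62.5]
midL [ 70.3 -85.8] [ 67.9 -96.9]
midR [-73.8 -95.2] [ -73.8 -106.1]
topL [  64.6 -123.7] [  62.4 -134.2]
topR [ -70.7 -124.5] [ -70.8 -134.9]
wallL [ 55.  -41.2] [ 52.9 -53. ]
wallR [-56.1 -47.3] [-56.4 -59. ]
```

Run:
```python
from h import *
c=(cam("wrist")[0],np.array([.452534,-.00015357,.20947]),np.array([0.10425477,0.68128964,0.71621731,0.10958167]))
f=lambda x,y,z:ray(c,(160+(x+.5)/3-.5,100+(y+.5)/2.4-.5),z)
for z in(.008,.012,.016):print("base w",z,np.linalg.norm(f(78,25,z)-f(648,22,z)),f(363,23,z))
print("stop",f(277,70,.024),f(447,70,.024),"near",f(360,30,.024),"plate outer top",f(360,116,.058))
# guard from wrist w4 : lower edge of the frame (235,303)-(333,303)
c4=(c[0],np.array([.45189333,-.00051684,.35242731]),np.array([.10461157,.68118444,.71622586,.10983938]))
for z in(.087,.201):print("guard",z,ray(c4,(237,303),z),ray(c4,(331,303),z))
a=robot.read_camera("top");cv2.imwrite("pics/t7.png",a)
```

```text
base w 0.008 0.11903995261086876 [ 4.49411226e-01 -4.07142916e-04  8.00000000e-03]
base w 0.012 0.11667652475340376 [ 4.49473226e-01 -4.02108461e-04  1.20000000e-02]
base w 0.016 0.11431309689593873 [ 4.49535226e-01 -3.97074006e-04  1.60000000e-02]
stop [ 0.46140905 -0.01665908  0.024     ] [0.45974652 0.01658194 0.024     ] near [ 0.45128758 -0.00088473  0.024     ] plate outer top [4.68164943e-01 6.32157281e-05 5.80000000e-02]
guard 0.087 [ 0.63524117 -0.0355597   0.087     ] [0.63048592 0.05898816 0.087     ]
guard 0.201 [ 0.55649399 -0.02050893  0.201     ] [0.5537811  0.03343099 0.201     ]
```

I have one view left, so it has to count. Pushing with a held extension (the green block, not one of the protected items) would solve the guard problem, so I'll check it before choosing.

Run:
```python
from h import *
t=cv2.imread("pics/top.png");s=cv2.imread("pics/scene.png")
r=lambda a,w,h:cv2.resize(a,(w,h),interpolation=cv2.INTER_CUBIC)
o=np.zeros((600,800,3),np.uint8)
o[:300,:400]=r(t[225:270,105:165],400,300)   # x6.667
o[:300,400:]=r(s[340:394,138:210],400,300)  # x5.556
o[300:,:400]=r(t[75:225,80:280],400,300)    # x2
o[300:,400:]=r(cv2.imread("pics/t7.png")[110:260,230:430],400,300)
cv2.imwrite("pics/m8.png",o)
c=cam("top");print(ray(c,(130,247),.02),ray(c,(92,108),.02))
```

```text
[0.41786911 0.39312877 0.02      ] [0.78223886 0.52628226 0.02      ]
```

View pics/m8.png

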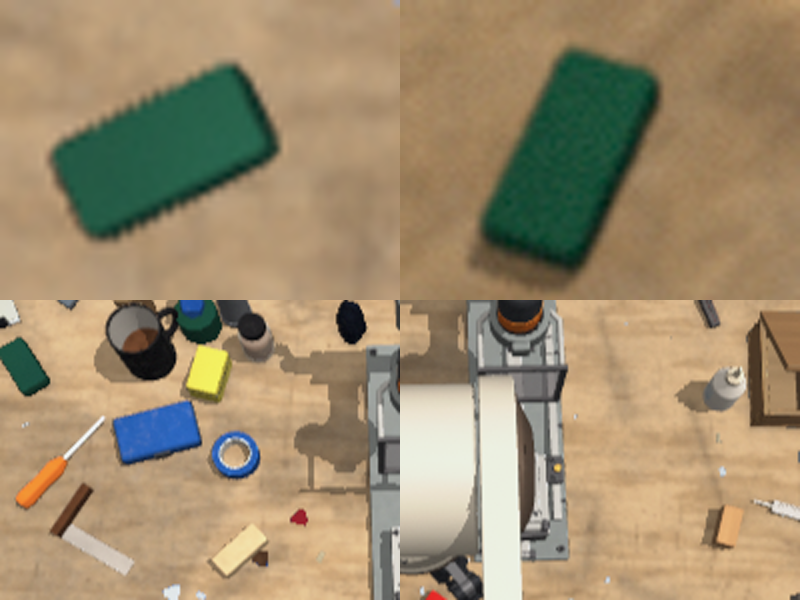

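The montage shows the green pad in its first panel, with corners (232,62), (278,150), (100,240) and (52,155), about 75 x 37 mm. It makes a usable push stick if it's loose, gripped off-centre so it projects beyond the gripper body.

Run:
```python
from h import *
c=cam("top");f=lambda x,y,z:ray(c,(105+(x+.5)/6.667-.5,225+(y+.5)/6.667-.5),z)
b=np.array([f(*p,.018) for p in[(234,62),(278,150),(100,240),(52,155)]])
C=b.mean(0);d=b[3]+b[2]-b[0]-b[1];a=np.degrees(np.arctan2(d[1],d[0]));L=np.linalg.norm(d)/2
print(C,a,L,np.linalg.norm(b[0]-b[1]))
# second estimate from scene panel
c=cam("scene");g=lambda x,y,z:ray(c,(138+(x+.5)/5.556-.5,340+(y+.5)/5.556-.5),z)
for z in(.01,.018,.026):
  e=np.array([g(*p,z) for p in[(570,50),(657,85),(575,262),(485,228)]]-np.array([400,0,0]) if 0 else [g(x-400,y,z) for x,y in[(570,50),(657,85),(575,262),(485,228)]]);d=e[3]+e[2]-e[0]-e[1]
  print(z,e.mean(0),np.degrees(np.arctan2(d[1],d[0])),np.linalg.norm(d)/2)
u=d=np.array([np.cos(np.radians(a)),np.sin(np.radians(a)),0])
T=C+.022*u;print(T);to(T[0],T[1],.12,a-90)
```

```text
[0.41731579 0.39494926 0.018     ] 119.39438939535876 0.07264880862671921 0.03774693475394945
0.01 [0.42056653 0.39880936 0.01      ] 118.77882236840885 0.0705309062528362
0.018 [0.41670128 0.40020363 0.018     ] 118.7788223684088 0.06996440694129233
0.026 [0.41283603 0.40159791 0.026     ] 118.7788223684088 0.06939790762974844
[0.40651779 0.41411702 0.018     ]
10.38 at [0.4301 0.0985 0.2362] ang 40.33 F [ 0.2  0.8 -0.1] w 1.001
delta [0.2558 0.1864 0.1163] yaw 10.93
```

Call:
move_arm([
  {"tx": 0.257, "ty": 0.187, "tz": 0.09, "yaw": 11},
  {"tx": 0.257, "ty": 0.187, "tz": 0.09, "yaw": 11},
  {"tx": 0.257, "ty": 0.187, "tz": 0.09, "yaw": 11},
  {"tx": 0.257, "ty": 0.187, "tz": 0.09, "yaw": 11},
  {"tx": 0.257, "ty": 0.187, "tz": 0.09, "yaw": 11},
  {"tx": 0.257, "ty": 0.187, "tz": 0.09, "yaw": 11},
  {"tx": 0.257, "ty": 0.187, "tz": 0.09, "yaw": 11},
  {"tx": 0.257, "ty": 0.187, "tz": 0.09, "yaw": 11},
], hand=0.07)

```text
clock: 11.05
position: [0.4073, 0.4119, 0.1473]
ee_rot: [-0.001, 0.504, 0.864, -0.0]
force: [0.6, -0.6, 0.6]
width: 0.818
grasp_force: 0.0
```

Run:
```python
from h import *
to(.407,.4165,.006,29.2)
c=cam("wrist");a=robot.read_camera("wrist");cv2.imwrite("pics/w9.png",a)
h=cv2.cvtColor(a,cv2.COLOR_BGR2HSV);k=cv2.inRange(h,(60,100,30),(90,255,160))
n,l,st,ce=cv2.connectedComponentsWithStats(k)
for i in range(1,n):
  if st[i,4]>300:
    (x,y),wh,an=cv2.minAreaRect(np.argwhere(l==i)[:,::-1].astype(np.float32))
    bx=cv2.boxPoints(((x,y),wh,an));p=np.array([ray(c,q,.015) for q in bx]);print(st[i],p.mean(0),[np.linalg.norm(p[j]-p[j-1]).round(4) for j in(1,2)],[np.degrees(np.arctan2(*(p[j]-p[j-1])[1::-1])).round(1) for j in(1,2)])
```

```text
11.05 at [0.4073 0.4119 0.1473] ang 29.47 F [ 0.6 -0.6  0.6] w 0.818
delta [0.004  0.0022 0.1413] yaw 0.27
[270 204  34  39 412] [0.42840462 0.39552189 0.015     ] [np.float64(0.0319), np.float64(0.0319)] [np.float64(87.1), np.float64(-5.1)]
```

Call:
move_arm([
  {"tx": 0.004, "ty": 0.002, "tz": 0.04, "yaw": 0},
  {"tx": 0.004, "ty": 0.002, "tz": 0.08, "yaw": 0},
  {"tx": 0.004, "ty": 0.002, "tz": 0.115, "yaw": 0},
  {"tx": 0.004, "ty": 0.002, "tz": 0.135, "yaw": 0},
  {"tx": 0.004, "ty": 0.002, "tz": 0.142, "yaw": 0},
  {"tx": 0.004, "ty": 0.002, "tz": 0.142, "yaw": 0},
])

```text
clock: 11.6
position: [0.4071, 0.4139, 0.0045]
ee_rot: [-0.001, 0.505, 0.863, -0.002]
force: [0.3, -0.1, 0.4]
width: 0.818
grasp_force: 0.0
```

Call:
move_arm([
  {"tx": 0, "ty": 0, "tz": 0, "yaw": 0},
  {"tx": 0, "ty": 0, "tz": 0, "yaw": 0},
  {"tx": 0, "ty": 0, "tz": 0, "yaw": 0},
  {"tx": 0, "ty": 0, "tz": 0, "yaw": 0},
  {"tx": 0, "ty": 0, "tz": 0, "yaw": 0},
  {"tx": 0, "ty": 0, "tz": 0, "yaw": 0},
], hand=0.01, newtons=40)

```text
clock: 12.1
position: [0.4086, 0.4152, 0.0079]
ee_rot: [-0.0, 0.506, 0.862, 0.001]
force: [-0.7, -0.5, 7.1]
width: 0.456
grasp_force: 40.4
```

Call:
move_arm([
  {"tx": 0, "ty": 0, "tz": -0.02, "yaw": 0},
  {"tx": 0, "ty": 0, "tz": -0.05, "yaw": 0},
  {"tx": 0, "ty": 0, "tz": -0.09, "yaw": 0},
  {"tx": 0, "ty": 0, "tz": -0.13, "yaw": 0},
  {"tx": 0, "ty": 0, "tz": -0.15, "yaw": 0},
  {"tx": 0, "ty": 0, "tz": -0.15, "yaw": 0},
])

```text
clock: 12.6
position: [0.4095, 0.4158, 0.1628]
ee_rot: [0.001, 0.506, 0.862, 0.004]
force: [0.4, 1.2, 0.3]
width: 0.461
grasp_force: 40.8
```

Run:
```python
from h import *
to(.36,-.005,.17,92.84)
s=robot.state();m=R.from_quat(s["ee_rot"],scalar_first=True).as_matrix();P=s["position"]
c=cam("wrist");a=robot.read_camera("wrist");cv2.imwrite("pics/w10.png",a);t=robot.read_camera("top");cv2.imwrite("pics/t10.png",t)
h=cv2.cvtColor(a,cv2.COLOR_BGR2HSV)
print(h[::30,270:290:10].reshape(-1,6))
k=cv2.inRange(h,(65,90,25),(95,255,200));k[:,:150]=0;k[:,420:]=0
n,l,st,ce=cv2.connectedComponentsWithStats(k)
for i in range(1,n):
  if st[i,4]>300:
    print(st[i]);x,y,w,hh=st[i,:4]
    for q in[(x+w/2,y),(x+w/2,y+hh)]: print("tool",(m.T@(ray(c,q,P[2]+.008)-P)).round(4))
```

```text
12.6 at [0.4095 0.4158 0.1628] ang 29.19 F [0.4 1.2 0.3] w 0.461
delta [-0.3432 -0.2484 -0.0101] yaw -63.65
[[ 16 100 132  16 106 127]
 [ 17 102 125  16 109 131]
 [ 16  98 136  16  95 134]
 [ 15  93 186  16  97 145]
 [ 16 100 207  20  78 223]
 [ 16 100 207  16 100 191]
 [ 16 102 203  16  98 201]
 [ 16  98 201  16 101 205]
 [ 44  67  57  50  67  57]
 [ 72 118  78  74 128 100]
 [ 75 138 100  75 141 101]
 [ 75 139 101  74 137 104]
 [ 75 140 104  75 141 103]
 [ 75  16  31  45  17  30]]
[ 244  249   77  118 7906]
tool [ 0.0156  0.0014 -0.008 ]
tool [-0.0548  0.0015 -0.0081]
```

The pad lifted with the gripper. It projects about 56 mm ahead of the TCP, beyond the 42 mm of the body, so it works as a push stick.

Call:
move_arm([
  {"tx": -0.3565, "ty": -0.2216, "tz": 0, "yaw": -63.7},
  {"tx": -0.3565, "ty": -0.2216, "tz": 0, "yaw": -63.7},
  {"tx": -0.3565, "ty": -0.2216, "tz": 0, "yaw": -63.7},
  {"tx": -0.3565, "ty": -0.2216, "tz": 0, "yaw": -63.7},
  {"tx": -0.3565, "ty": -0.2216, "tz": 0, "yaw": -63.7},
  {"tx": -0.3565, "ty": -0.2216, "tz": 0, "yaw": -63.7},
  {"tx": -0.3565, "ty": -0.2216, "tz": 0, "yaw": -63.7},
  {"tx": -0.3565, "ty": -0.2216, "tz": 0, "yaw": -63.7},
])

```text
clock: 13.37
position: [0.3945, 0.124, 0.1552]
ee_rot: [-0.001, 0.095, 0.995, -0.0]
force: [0.9, -0.0, -1.1]
width: 0.453
grasp_force: 40.7
```

```bash
python3 -c "
from h import *
to(.39,-.0034,.17,92.84)"
```

```text
13.37 at [0.3945 0.124  0.1552] ang 79.05 F [ 0.9 -0.  -1.1] w 0.453
delta [-0.0197 -0.126  -0.0148] yaw -13.79
```

Call:
move_arm([
  {"tx": -0.0197, "ty": -0.126, "tz": 0, "yaw": -13.8},
  {"tx": -0.0197, "ty": -0.126, "tz": 0, "yaw": -13.8},
  {"tx": -0.0197, "ty": -0.126, "tz": 0, "yaw": -13.8},
  {"tx": -0.0197, "ty": -0.126, "tz": 0, "yaw": -13.8},
  {"tx": -0.0197, "ty": -0.126, "tz": 0, "yaw": -13.8},
  {"tx": -0.0197, "ty": -0.126, "tz": 0, "yaw": -13.8},
])

```text
clock: 13.87
position: [0.3897, -0.0026, 0.1553]
ee_rot: [-0.001, -0.021, 1.0, 0.0]
force: [-0.9, 1.4, 0.3]
width: 0.456
grasp_force: 40.8
```

Run:
```python
from h import *
to(.40,-.003,.04,92.84)
s=robot.state();m=R.from_quat(s["ee_rot"],scalar_first=True).as_matrix();P=s["position"]
c=cam("wrist");a=robot.read_camera("wrist");cv2.imwrite("pics/w11.png",a)
k=cv2.inRange(cv2.cvtColor(a,cv2.COLOR_BGR2HSV),(65,90,25),(95,255,200));k[:,:150]=0;k[:,420:]=0
n,l,st,ce=cv2.connectedComponentsWithStats(k);i=1+st[1:,4].argmax();x,y,w,hh=st[i,:4];print(st[i])
for q in[(x+w/2,y),(x+w/2,y+hh)]: print("tool",(m.T@(ray(c,q,P[2]+.008)-P)).round(4))
for r in range(y+hh-6,y+hh+25,3):print(r,a[r,280],a[r,265],a[r,300])
```

```text
13.87 at [ 0.3897 -0.0026  0.1553] ang 92.37 F [-0.9  1.4  0.3] w 0.456
delta [-0.0106 -0.0009  0.1153] yaw -0.47
[ 242  249   78  118 7901]
tool [ 0.0148  0.0007 -0.008 ]
tool [-0.0555  0.0007 -0.0081]
361 [68 95 40] [69 93 41] [61 82 36]
364 [66 91 40] [33 39 28] [30 31 27]
367 [29 34 24] [25 26 24] [25 26 24]
370 [26 27 24] [25 27 24] [24 25 23]
373 [25 25 22] [24 25 23] [24 26 25]
376 [26 27 25] [27 28 25] [26 26 24]
379 [28 27 27] [26 25 24] [28 28 27]
382 [26 26 25] [27 27 25] [25 25 24]
385 [27 26 26] [27 29 27] [24 25 24]
388 [25 26 24] [27 26 28] [24 24 23]
391 [26 26 26] [26 27 25] [24 21 21]
```

Call:
move_arm([
  {"tx": 0, "ty": -0.001, "tz": 0.04, "yaw": -0.4},
  {"tx": 0, "ty": -0.001, "tz": 0.08, "yaw": -0.4},
  {"tx": 0, "ty": -0.001, "tz": 0.105, "yaw": -0.4},
  {"tx": 0, "ty": -0.001, "tz": 0.115, "yaw": -0.4},
  {"tx": 0, "ty": -0.001, "tz": 0.115, "yaw": -0.4},
  {"tx": -0.005, "ty": -0.001, "tz": 0.115, "yaw": -0.4},
  {"tx": -0.01, "ty": -0.001, "tz": 0.115, "yaw": -0.4},
  {"tx": -0.015, "ty": -0.001, "tz": 0.115, "yaw": -0.4},
])

```text
clock: 14.58
position: [0.4067, -0.0021, 0.0425]
ee_rot: [0.001, -0.026, 1.0, -0.0]
force: [0.1, 0.5, -0.3]
width: 0.457
grasp_force: 40.8
```

Call:
move_arm([
  {"tx": -0.004, "ty": 0, "tz": 0, "yaw": 0},
  {"tx": -0.008, "ty": 0, "tz": 0, "yaw": 0},
  {"tx": -0.012, "ty": 0, "tz": 0, "yaw": 0},
  {"tx": -0.016, "ty": 0, "tz": 0, "yaw": 0},
])

```text
clock: 14.92
position: [0.421, -0.0013, 0.0409]
ee_rot: [-0.001, -0.026, 1.0, 0.0]
force: [-4.3, -0.9, 1.7]
width: 0.457
grasp_force: 41.0
```

```bash
python3 -c "
from h import *
to(.54,.004,.04,92.84)"
```

```text
14.92 at [ 0.421  -0.0013  0.0409] ang 92.93 F [-4.3 -0.9  1.7] w 0.457
delta [-0.1191 -0.0008  0.0006] yaw 0.09
```

Call:
move_arm([
  {"tx": -0.008, "ty": 0, "tz": 0, "yaw": 0},
  {"tx": -0.018, "ty": 0, "tz": 0, "yaw": 0},
  {"tx": -0.028, "ty": 0, "tz": 0, "yaw": 0},
  {"tx": -0.038, "ty": 0, "tz": 0, "yaw": 0},
  {"tx": -0.048, "ty": 0, "tz": 0, "yaw": 0},
  {"tx": -0.056, "ty": 0, "tz": 0, "yaw": 0},
  {"tx": -0.06, "ty": 0, "tz": 0, "yaw": 0},
  {"tx": -0.06, "ty": 0, "tz": 0, "yaw": 0},
])

```text
clock: 15.58
position: [0.4815, 0.0018, 0.0406]
ee_rot: [-0.001, -0.026, 1.0, 0.0]
force: [0.5, 0.4, -0.2]
width: 0.453
grasp_force: 40.8
```

Run:
```python
from h import *
to(.56,.004,.04,92.84)
t=robot.read_camera("top");cv2.imwrite("pics/t12.png",t)
s=robot.state();m=R.from_quat(s["ee_rot"],scalar_first=True).as_matrix();P=s["position"]
c=cam("wrist");a=robot.read_camera("wrist");cv2.imwrite("pics/w12.png",a)
k=cv2.inRange(cv2.cvtColor(a,cv2.COLOR_BGR2HSV),(65,90,25),(95,255,200));k[:,:150]=0;k[:,420:]=0
n,l,st,ce=cv2.connectedComponentsWithStats(k);i=1+st[1:,4].argmax();x,y,w,hh=st[i,:4];print(st[i],(m.T@(ray(c,(x+w/2,y),P[2]+.008)-P)).round(4))
```

```text
15.58 at [0.4815 0.0018 0.0406] ang 92.94 F [ 0.5  0.4 -0.2] w 0.453
delta [-0.0785 -0.0018  0.0005] yaw 0.1
[ 241  245   80  122 8821] [ 0.0169  0.0007 -0.008 ]
```

Call:
move_arm([
  {"tx": -0.007, "ty": 0, "tz": 0, "yaw": 0},
  {"tx": -0.015, "ty": 0, "tz": 0, "yaw": 0},
  {"tx": -0.023, "ty": 0, "tz": 0, "yaw": 0},
  {"tx": -0.031, "ty": 0, "tz": 0, "yaw": 0},
  {"tx": -0.039, "ty": 0, "tz": 0, "yaw": 0},
  {"tx": -0.047, "ty": 0, "tz": 0, "yaw": 0},
  {"tx": -0.055, "ty": 0, "tz": 0, "yaw": 0},
  {"tx": -0.06, "ty": 0, "tz": 0, "yaw": 0},
], newtons=80)

```text
clock: 16.35
position: [0.5408, 0.005, 0.0406]
ee_rot: [-0.001, -0.026, 1.0, 0.0]
force: [-6.0, 3.2, -0.7]
width: 0.441
grasp_force: 85.0
```

Call:
move_arm([
  {"tx": -0.003, "ty": 0, "tz": 0, "yaw": 0},
  {"tx": -0.006, "ty": 0, "tz": 0, "yaw": 0},
  {"tx": -0.009, "ty": 0, "tz": 0, "yaw": 0},
  {"tx": -0.012, "ty": 0, "tz": 0, "yaw": 0},
])

```text
clock: 16.68
position: [0.5523, 0.0056, 0.0405]
ee_rot: [-0.001, -0.026, 1.0, 0.0]
force: [-5.6, 3.8, 0.2]
width: 0.442
grasp_force: 85.0
```

```bash
cat >> h.py <<'E'
def pad():
    s=robot.state();m=R.from_quat(s["ee_rot"],scalar_first=True).as_matrix();P=s["position"];c=cam("wrist");a=robot.read_camera("wrist")
    k=cv2.inRange(cv2.cvtColor(a,cv2.COLOR_BGR2HSV),(65,90,25),(95,255,200));k[:,:150]=0;k[:,420:]=0
    n,l,st,ce=cv2.connectedComponentsWithStats(k);i=1+st[1:,4].argmax();x,y,w,hh=st[i,:4];print(st[i],(m.T@(ray(c,(x+w/2,y),P[2]+.008)-P)).round(4))
E
python3 -c "
from h import *
to(.57,.005,.04,92.84);pad()"
```

```text
16.68 at [0.5523 0.0056 0.0405] ang 92.93 F [-5.6  3.8  0.2] w 0.442
delta [-0.0176 -0.0015  0.0005] yaw 0.09
[ 242  246   79  121 8660] [ 0.0164  0.001  -0.008 ]
```

Call:
move_arm([
  {"tx": -0.002, "ty": -0.0003, "tz": 0, "yaw": 0},
  {"tx": -0.004, "ty": -0.0006, "tz": 0, "yaw": 0},
  {"tx": -0.006, "ty": -0.001, "tz": 0, "yaw": 0},
  {"tx": -0.008, "ty": -0.001, "tz": 0, "yaw": 0},
  {"tx": -0.01, "ty": -0.001, "tz": 0, "yaw": 0},
])

```text
clock: 17.15
position: [0.5624, 0.0051, 0.0405]
ee_rot: [-0.001, -0.026, 1.0, 0.0]
force: [-5.0, 2.7, 0.2]
width: 0.442
grasp_force: 85.0
```

Call:
move_arm([
  {"tx": -0.001, "ty": 0, "tz": 0, "yaw": 0},
  {"tx": -0.002, "ty": 0, "tz": 0, "yaw": 0},
])

```text
clock: 17.32
position: [0.5645, 0.0051, 0.0405]
ee_rot: [-0.001, -0.026, 1.0, 0.0]
force: [-3.6, 2.2, -0.6]
width: 0.442
grasp_force: 85.0
```

Call:
move_arm([
  {"tx": -0.001, "ty": 0, "tz": 0, "yaw": 0},
  {"tx": -0.002, "ty": 0, "tz": 0, "yaw": 0},
])

```text
clock: 17.48
position: [0.5668, 0.0051, 0.0406]
ee_rot: [-0.001, -0.026, 1.0, 0.0]
force: [-3.7, 1.5, -0.5]
width: 0.442
grasp_force: 84.9
```

Call:
move_arm([
  {"tx": -0.001, "ty": 0, "tz": 0, "yaw": 0},
])

```text
clock: 17.57
position: [0.5679, 0.0051, 0.0407]
ee_rot: [-0.001, -0.026, 1.0, 0.0]
force: [-1.5, 0.2, -1.8]
width: 0.442
grasp_force: 84.8
```

Call:
move_arm([
  {"tx": -0.001, "ty": 0, "tz": 0, "yaw": 0},
])

```text
clock: 17.65
position: [0.5691, 0.0051, 0.0407]
ee_rot: [-0.001, -0.026, 1.0, 0.0]
force: [-1.6, -0.1, -0.4]
width: 0.443
grasp_force: 84.9
```

Call:
move_arm([
  {"tx": -0.001, "ty": 0, "tz": 0, "yaw": 0},
])

```text
clock: 17.73
position: [0.5702, 0.0051, 0.0408]
ee_rot: [-0.0, -0.026, 1.0, -0.0]
force: [-0.2, 0.0, -0.7]
width: 0.44
grasp_force: 84.9
```

Call:
move_arm([
  {"tx": -0.001, "ty": 0, "tz": 0, "yaw": 0},
])

```text
clock: 17.82
position: [0.5709, 0.0052, 0.0407]
ee_rot: [-0.001, -0.026, 1.0, 0.0]
force: [-7.1, -1.1, 1.6]
width: 0.442
grasp_force: 85.0
```

The force fell to zero as the roller pulled the carriage in. It rose to 7 N once the carriage was seated. I'll back off and check the position numerically.

Call:
move_arm([
  {"tx": 0.01, "ty": 0, "tz": 0, "yaw": 0},
  {"tx": 0.04, "ty": 0, "tz": 0, "yaw": 0},
  {"tx": 0.08, "ty": 0, "tz": 0, "yaw": 0},
  {"tx": 0.12, "ty": 0, "tz": 0, "yaw": 0},
  {"tx": 0.16, "ty": 0, "tz": 0, "yaw": 0},
  {"tx": 0.18, "ty": 0, "tz": -0.04, "yaw": 0},
  {"tx": 0.18, "ty": 0, "tz": -0.08, "yaw": 0},
  {"tx": 0.18, "ty": 0, "tz": -0.1, "yaw": 0},
])

```text
clock: 18.48
position: [0.3906, -0.0041, 0.1449]
ee_rot: [0.002, -0.025, 1.0, -0.0]
force: [1.8, 0.1, 0.9]
width: 0.443
grasp_force: 84.9
```

Run:
```python
from h import *
to(.4086,.4152,.15,29.2)
t=robot.read_camera("top");cv2.imwrite("pics/t13.png",t);a=cv2.imread("pics/top.png");c=cam("top")
for y0 in(-.022,.0,.022):
  for z in(.058,):
    xs=np.arange(.54,.66,.004);g=[]
    for x in xs:
      u,v=proj(c,(x,.0033+(x-.526)*.049+y0,z));g.append([int(cv2.cvtColor(cv2.getRectSubPix(i,(1,1),(float(u),float(v))),cv2.COLOR_BGR2GRAY)[0,0]) for i in(a,t)])
    print(y0,[f"{x:.3f}:{p[0]}/{p[1]}" for x,p in zip(xs,g)])
```

```text
18.48 at [ 0.3906 -0.0041  0.1449] ang 92.91 F [1.8 0.1 0.9] w 0.443
delta [-0.0393  0.4178 -0.0054] yaw 63.71
-0.022 ['0.540:209/157', '0.544:152/159', '0.548:130/159', '0.552:168/159', '0.556:209/158', '0.560:213/159', '0.564:213/160', '0.568:207/161', '0.572:166/161', '0.576:165/160', '0.580:165/160', '0.584:163/159', '0.588:163/158', '0.592:163/159', '0.596:164/160', '0.600:164/161', '0.604:165/160', '0.608:163/159', '0.612:164/156', '0.616:163/107', '0.620:161/32', '0.624:161/39', '0.628:162/88', '0.632:163/94', '0.636:161/118', '0.640:108/85', '0.644:79/77', '0.648:111/119', '0.652:122/133', '0.656:121/126']
0.0 ['0.540:218/176', '0.544:217/213', '0.548:217/202', '0.552:217/140', '0.556:189/161', '0.560:111/212', '0.564:138/212', '0.568:197/212', '0.572:196/211', '0.576:216/211', '0.580:215/210', '0.584:214/210', '0.588:215/209', '0.592:195/189', '0.596:124/121', '0.600:169/164', '0.604:212/206', '0.608:211/207', '0.612:211/203', '0.616:212/122', '0.620:188/35', '0.624:149/48', '0.628:207/85', '0.632:212/79', '0.636:182/102', '0.640:87/77', '0.644:99/96', '0.648:131/128', '0.652:139/137', '0.656:140/137']
0.022 ['0.540:191/138', '0.544:115/148', '0.548:152/148', '0.552:207/154', '0.556:212/156', '0.560:199/157', '0.564:200/157', '0.568:201/158', '0.572:161/157', '0.576:161/156', '0.580:159/155', '0.584:160/156', '0.588:159/155', '0.592:159/155', '0.596:162/158', '0.600:162/157', '0.604:161/156', '0.608:159/147', '0.612:159/89', '0.616:120/46', '0.620:104/34', '0.624:146/61', '0.628:158/88', '0.632:159/82', '0.636:126/51', '0.640:89/79', '0.644:107/98', '0.648:120/94', '0.652:122/100', '0.656:122/109']
```

The pixel profile puts the plate face at x ≈ 0.627, 3–4 mm short of the guard front, so the carriage is in the first notch. Now I'll put the pad back.

Call:
move_arm([
  {"tx": -0.0393, "ty": 0.4178, "tz": 0, "yaw": 63.7},
  {"tx": -0.0393, "ty": 0.4178, "tz": 0, "yaw": 63.7},
  {"tx": -0.0393, "ty": 0.4178, "tz": 0, "yaw": 63.7},
  {"tx": -0.0393, "ty": 0.4178, "tz": 0, "yaw": 63.7},
  {"tx": -0.0393, "ty": 0.4178, "tz": 0, "yaw": 63.7},
  {"tx": -0.0393, "ty": 0.4178, "tz": 0, "yaw": 63.7},
  {"tx": -0.0393, "ty": 0.4178, "tz": 0, "yaw": 63.7},
  {"tx": -0.0393, "ty": 0.4178, "tz": 0, "yaw": 63.7},
])

```text
clock: 19.2
position: [0.4036, 0.2599, 0.1412]
ee_rot: [-0.0, 0.363, 0.932, 0.0]
force: [1.3, -0.5, -0.0]
width: 0.445
grasp_force: 85.1
```

```bash
python3 -c "
from h import *
to(.4086,.4152,.0095,29.2)"
```

```text
19.2 at [0.4036 0.2599 0.1412] ang 47.38 F [ 1.3 -0.5 -0. ] w 0.445
delta [0.1014 0.1177 0.1317] yaw 18.18
```

Call:
move_arm([
  {"tx": 0.1014, "ty": 0.1177, "tz": 0, "yaw": 18.2},
  {"tx": 0.1014, "ty": 0.1177, "tz": 0, "yaw": 18.2},
  {"tx": 0.1014, "ty": 0.1177, "tz": 0, "yaw": 18.2},
  {"tx": 0.1014, "ty": 0.1177, "tz": 0, "yaw": 18.2},
  {"tx": 0.1014, "ty": 0.1177, "tz": 0.04, "yaw": 18.2},
  {"tx": 0.1014, "ty": 0.1177, "tz": 0.08, "yaw": 18.2},
  {"tx": 0.1014, "ty": 0.1177, "tz": 0.115, "yaw": 18.2},
  {"tx": 0.1014, "ty": 0.1177, "tz": 0.128, "yaw": 18.2},
])

```text
clock: 19.87
position: [0.4059, 0.4121, 0.0081]
ee_rot: [-0.002, 0.504, 0.864, -0.003]
force: [-3.4, -2.0, 32.4]
width: 0.442
grasp_force: 89.7
```

Call:
move_arm([
  {"tx": 0, "ty": 0, "tz": 0.002, "yaw": 0},
  {"tx": 0, "ty": 0, "tz": 0.004, "yaw": 0},
  {"tx": 0, "ty": 0, "tz": 0.004, "yaw": 0},
])

```text
clock: 20.12
position: [0.4087, 0.4139, 0.0102]
ee_rot: [-0.0, 0.504, 0.864, 0.0]
force: [-0.2, -0.1, -0.6]
width: 0.446
grasp_force: 90.0
```

Call:
move_arm([
  {"tx": 0, "ty": 0, "tz": 0, "yaw": 0},
  {"tx": 0, "ty": 0, "tz": 0, "yaw": 0},
  {"tx": 0, "ty": 0, "tz": 0, "yaw": 0},
  {"tx": 0, "ty": 0, "tz": 0, "yaw": 0},
  {"tx": 0, "ty": 0, "tz": -0.03, "yaw": 0},
  {"tx": 0, "ty": 0, "tz": -0.07, "yaw": 0},
  {"tx": 0, "ty": 0, "tz": -0.11, "yaw": 0},
  {"tx": 0, "ty": 0, "tz": -0.15, "yaw": 0},
], hand=0.07)

```text
clock: 20.78
position: [0.4081, 0.4134, 0.1613]
ee_rot: [-0.001, 0.504, 0.864, -0.0]
force: [1.1, 0.6, 0.0]
width: 0.821
grasp_force: 0.0
```

Call:
move_arm([
  {"tx": 0, "ty": 0, "tz": 0, "yaw": 0},
  {"tx": 0, "ty": 0, "tz": 0, "yaw": 0},
  {"tx": 0, "ty": 0, "tz": 0, "yaw": 0},
  {"tx": 0, "ty": 0, "tz": 0, "yaw": 0},
])

```text
clock: 21.12
position: [0.4081, 0.4133, 0.1581]
ee_rot: [-0.001, 0.504, 0.864, -0.001]
force: [0.7, -0.4, -0.3]
width: 0.819
grasp_force: 0.0
```

Run:
```python
from h import *
to(.41,.415,.15,29.2)
t=robot.read_camera("top");c=cam("top");a=cv2.imread("pics/t13.png")
for i in(a,t):print([int(cv2.cvtColor(cv2.getRectSubPix(i,(1,1),tuple(map(float,proj(c,(x,.0033+(x-.526)*.049,.058))))),cv2.COLOR_BGR2GRAY)[0,0]) for x in np.arange(.6,.66,.004)])
print(robot.finish_job())
```

```text
21.12 at [0.4081 0.4133 0.1581] ang 29.47 F [ 0.7 -0.4 -0.3] w 0.819
delta [0.0005 0.0025 0.0081] yaw 0.27
[164, 206, 207, 203, 122, 35, 48, 85, 79, 102, 77, 96, 128, 137, 137, 137]
[164, 207, 206, 205, 121, 35, 48, 86, 79, 101, 78, 96, 129, 137, 137, 137]
the job is handed in; nothing more can be done
None
```

The job is handed in at about 21 s, though no verdict came back: the blank is seated between the pins, the leaf is shut over it, and the carriage sits in the first notch by force feel and the camera check; since the moves have no tilt, I pushed it with a loose green pad, then set that back about where it was.

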